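Unload the pressure-gauge tester and cap its piston

TASK

The gauge check is finished and the tester is vented: take the stacked weights off its piston carrier and set each one gently and flat into the wooden block whose recess is made for it - the large weight in the widest recess, the medium in the middle one, the small in the narrowest. Then put the black dust cap over the bare carrier, fully down on the collar. Leave the two loose gauges that wait on the bench among the blocks where they lie.

Things in the scene. Friction and masses are not known exactly. Their poses are not given: they have to be found in the camera images.
- w_large (a point): large stainless weight: plain disc 66 mm in diameter, 20 mm high, about 0.5 kg, at the start the bottom of the stack, on the carrier. Point: its centre, 10 mm above its underside; z up. On top a boss 18 mm wide and 3 mm high, underneath a recess 24 mm wide and 4 mm deep that sits loosely over the boss below, so lift it straight up by 5 mm or more.
- w_medium (a point): medium stainless weight: plain disc 54 mm in diameter, 20 mm high, about 0.32 kg, at the start the middle of the stack. Point: its centre, 10 mm above its underside; z up. On top a boss 18 mm wide and 3 mm high, underneath a recess 24 mm wide and 4 mm deep that sits loosely over the boss below, so lift it straight up by 5 mm or more.
- w_small (a point): small stainless weight: plain disc 42 mm in diameter, 20 mm high, about 0.2 kg, at the start the top of the stack. Point: its centre, 10 mm above its underside; z up. On top a boss 18 mm wide and 3 mm high, underneath a recess 24 mm wide and 4 mm deep that sits loosely over the boss below, so lift it straight up by 5 mm or more.
- recess_large (a point): wooden storage block for the large weight, fixed: 100 x 100 mm, 20 mm high, with a round recess 84 mm wide and 5 mm deep in its top (18 mm wider than its weight). Point: centre of the recess floor, 15 mm above the bench. x and y along the block's edges, z up.
- recess_medium (a point): wooden storage block for the medium weight, fixed: 88 x 88 mm, 20 mm high, with a round recess 72 mm wide and 5 mm deep in its top (18 mm wider than its weight). Point: centre of the recess floor, 15 mm above the bench. x and y along the block's edges, z up.
- recess_small (a point): wooden storage block for the small weight, fixed: 76 x 76 mm, 20 mm high, with a round recess 60 mm wide and 5 mm deep in its top (18 mm wider than its weight). Point: centre of the recess floor, 15 mm above the bench. x and y along the block's edges, z up.
- cap_knob (a point): black plastic dust cap standing mouth down on the bench, about 0.09 kg: round cup 70 mm outside, 62 mm inside, 50 mm high, with a knob on top 26 mm wide and 20 mm high. Point: centre of the knob, 64 mm above the cap's rim; the knob spans 54 to 74 mm above the rim. z up.
- collar (a point): dead-weight pressure tester, fixed: grey case 85 mm high. Point: top centre of its round steel collar (92 mm wide, 100 mm above the bench). From it the piston column rises to the weight carrier, 46 mm wide, top 34 mm above this point. The cap goes over the carrier and rests on the collar. The case reaches 80 mm to -y, 70 to -x, 170 to +x, 260 to +y; a gauge 180 mm tall stands 155 mm to +y.
- gauge_a: loose extinguisher pressure gauge waiting to be tested, lying dial up on the bench: 36 mm round, 20 mm high, with a brass stem 16 mm long towards its -y. Origin: centre of its underside. To be left where it lies.
- gauge_b: loose extinguisher pressure gauge waiting to be tested, lying dial up on the bench: 36 mm round, 20 mm high, with a brass stem 16 mm long towards its -y. Origin: centre of its underside. To be left where it lies.
There are look-alikes about, which are no part of the job. What is shaped like the part that bears w_medium but blue is not meant.

How it is judged:
By the outcome, as a careful person would: the job done as asked, in the order asked, and still so for the second after the job is handed in, with the robot touching nothing.
It also fails if it takes over 112 s, if anything falls off the work surface, if the arm or the gripper's body presses on something with over 40 N, if the wrist force passes 120 N, or if a joint passes its speed limit or range.

ROBOT

A 6-joint arm with a two-finger parallel gripper is mounted at the origin on the work surface. World frame = base frame: x ahead of the robot, y to its left, z up, the work surface at z = 0. Lengths are in m, angles in rad, forces in N, time in s.
With the tool pointing down it reaches from about 0.375 to 0.9 m from the base axis. Payload 3.1 kg.
Tool frame: the origin (TCP) lies on the centre line of the jaws, within the pads' length; the fingertips stand 19 mm ahead of it and the grasp point (between the pads) is the TCP; z points along the fingers, y is the line along which they close (so a half turn about z gives the same grasp; the last joint's range is limited). The gripper opens to 85 mm and grips with 20 to 120 N. Pads are 22 mm wide; open, the fingers measure 114 mm over their backs; the gripper's body (76 mm by 85 mm) begins 54 mm behind the grasp point. The pads swing forward as they close: fully open they stand 13 mm farther back than shut.
Start: joints at [-1.28, 0.527, 1.433, -0, 1.181, -0.178], TCP at [0.282, -0.558, 0.25] pointing down, gripper open.
Joint ranges: [-3.08, 3.08], [-0.75, 2.2], [0.22, 2.44], [-1.43, 4.57], [0, 2.65], [-2.85, 2.85]. Speed limits (rad/s): [2.79, 2.79, 3.14, 3.14, 3.14, 3.14].

INTERFACE

Orientations are given as a unit quaternion [x, y, z, w].
In Python, from station import manip gives the robot as it stands.
- The arm moves only by the tool servo_tool, never from a script. Its argument "rows" is a list that holds one entry, the list of rows, each a list of 7 numbers: the turn, a rotation vector about the tool's x, y, z in degrees, then the shift along the tool's x, y, z in m, then the gripper command: -1 is shut, 1 is fully open, values between are in proportion. In form: [[[wx, wy, wz, tx, ty, tz, jaw], ...]]. A call has 1 to 8 rows; each row shifts and turns the commanded pose from where the row before left it, along the tool's axes as they then stand; what a row does not reach is not made up. A row lasts 1/12 s, in which the tool goes at most 41.7 mm and 7.16 degrees, less where a joint would pass 70% of its speed; a pose out of reach is approached as far as the arm can. A call is refused whole if a number of a shift passes 0.0417 or a number of a turn 7.16, either way. A call with a gripper value outside its range is refused whole. The fingers move at their own pace and stop on an object; "squeeze" is the grip in N (left out, the last holds). Time passes only in rows, so rows that do not move let the fingers close. It gives the time, the measured TCP pose, the force, the opening and the grip force at its end, in the units of the state.
- manip.sense(): the state, without advancing time (a new reading comes with each control period).
- manip.snapshot(name): name is "side" or "top" or "wrist"; returns the picture (384x512x3 uint8, blue, green, red); there is no depth.
- manip.camera_info(name): a dict with "K" (3x3 intrinsics, pixels), "camera_from_world" (4x4, takes a point from world to camera coordinates). Camera axes: x right, y down, z forward; pixel columns grow to the right and rows downward; lengths in m; the calibration is good to about 2 mm. A picture is of the moment at which its call begins: read the wrist's pose just before it. camera_info takes no time and is no camera call; for the wrist camera it gives the pose at the moment of the call.
- manip.sign_off(): hands the job in; it is judged then, once.
The state is a dict: "t": time; "q": joint angles; "qd": joint speeds; "tau": joint torques, N m; "tcp_pos": TCP position; "tool_rot": TCP orientation; "force": force on the tool from outside, world axes, zero at the start; "ft_torque": the same for the moment, N m; "finger_gap": opening from 0.0 (shut) to 1.0 (fully open); "gripper_force": force on a finger pad.
Only numpy, scipy, OpenCV 4.12 (cv2) and the standard library are available. Lean on these libraries where they do the work, as an engineer would, in place of code of your own. Each camera call takes 0.05 s, during which the arm holds its last target. There are 200 camera calls.

## Working session

There is one attempt and no reset: what is moved stays moved. The work goes in short steps, Python scripts to look and compute and a tool call to move; the robot and the scene stay as the last step left them, time stands still between calls to the robot, and variables do not carry over. Pictures are saved under pics/ and viewed, at most 14 in all, crops included, and the job is handed in when it is done.

Besides the shell and the picture viewer there is one more tool, called by a JSON object that holds its "api" and its "payload", one argument or row to a line. servo_tool: Moves the arm, as the interface text tells. Its arguments: {"type":"object","properties":{"rows":{"type":"array","items":{"type":"array","items":{"type":"array","items":{"type":"number"}}}},"squeeze":{"type":"number"}},"required":["rows"]}

```bash
ls; mkdir -p pics; python3 - <<'E'
from station import manip
import cv2,numpy as np
s=manip.sense();print(s['t'],s['tcp_pos'],s['tool_rot'],s['finger_gap'])
for n in('top','side'):
    im=manip.snapshot(n);cv2.imwrite(f'pics/{n}0.png',im)
    c=manip.camera_info(n);T=np.array(c['camera_from_world']);print(n,np.round(c['K'],1).tolist(),np.round(T,3).tolist(),-T[:3,:3].T@T[:3,3])
    cv2.imwrite(f'pics/{n}0b.png',cv2.resize(im,(800,600)))
E
```

```text
pics
0.0 [ 0.28219835 -0.55689507  0.24931003] [ 9.72654302e-01  2.32254988e-01 -7.18803694e-05 -1.10606842e-03] 0.9986789483655656
top [[448.6, 0.0, 255.2], [0.0, 448.6, 181.2], [0.0, 0.0, 1.0]] [[0.023, -1.0, 0.016, -0.091], [-0.998, -0.024, -0.065, 0.567], [0.065, -0.015, -0.998, 1.093], [0.0, 0.0, 0.0, 1.0]] [ 0.49699288 -0.06107325  1.128477  ]
side [[459.2, 0.0, 253.3], [0.0, 459.2, 197.5], [0.0, 0.0, 1.0]] [[-0.919, -0.393, 0.007, 0.466], [-0.263, 0.6, -0.756, 0.275], [0.293, -0.697, -0.655, 0.882], [0.0, 0.0, 0.0, 1.0]] [0.24224352 0.63241222 0.78190224]
```

View pics/top0b.png

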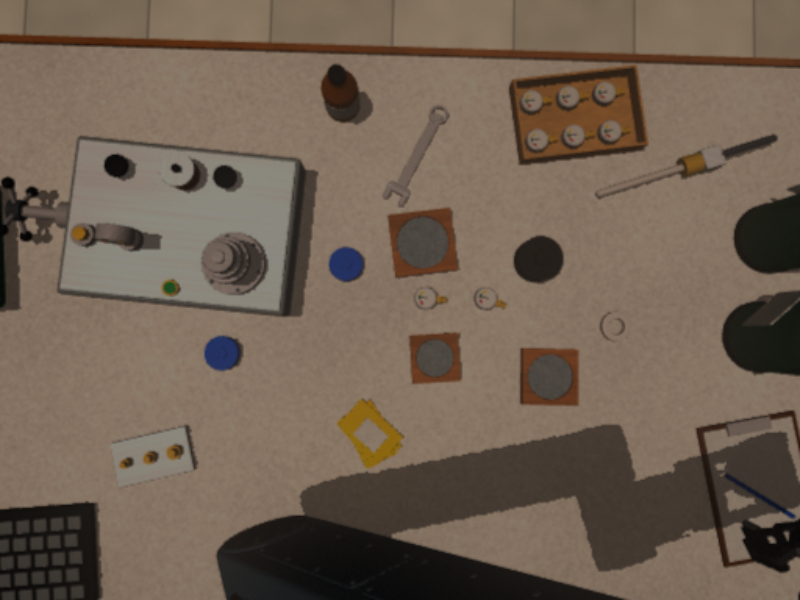

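View pics/side0b.png

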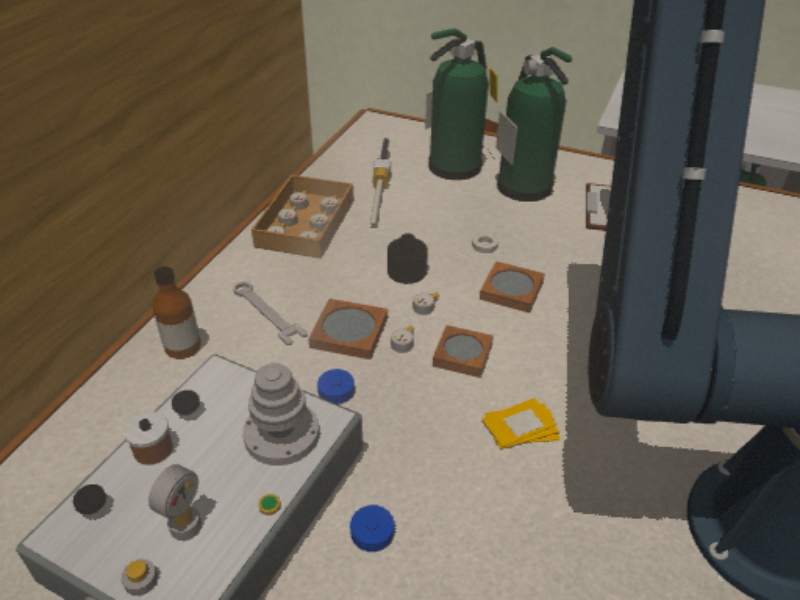

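```bash
cat > h.py <<'E'
import cv2,numpy as np
from station import manip
def ray(c,u,v,z):
    """pixel onto plane at height z"""
    T=np.array(c['camera_from_world']);R=T[:3,:3];o=-R.T@T[:3,3]
    d=R.T@np.linalg.inv(c['K'])@[u,v,1];return (o+d*(z-o[2])/d[2])[:2]
def proj(c,p):
    T=np.array(c['camera_from_world']);q=np.array(c['K'])@(T[:3,:3]@p+T[:3,3]);return q[:2]/q[2]
def blobs(m,amin=60,amax=9000):
    cs,_=cv2.findContours(m,cv2.RETR_EXTERNAL,cv2.CHAIN_APPROX_NONE)
    return [k for k in cs if amin<cv2.contourArea(k)<amax]
E
python3 - <<'E'
from h import *
im=cv2.imread('pics/top0.png');c=manip.camera_info('top')
hsv=cv2.cvtColor(im,cv2.COLOR_BGR2HSV);H,S,V=cv2.split(hsv)
br=((H<15)&(S>120)&(V>50)).astype('uint8')*255
for k in blobs(br,300):
    (x,y),(w,h),a=cv2.minAreaRect(k);print('brown',round(x),round(y),round(w),round(h),round(a),'xy@.02',ray(c,x,y,.02).round(4),w/448.6*1.108,cv2.contourArea(k))
    x0,y0,ww,hh=cv2.boundingRect(k)
    inner=255-br[y0:y0+hh,x0:x0+ww]; n,l,st,ce=cv2.connectedComponentsWithStats(inner)
    for i in range(1,n):
        if st[i,4]>400:
            cx,cy=ce[i]+[x0,y0];print('   hole',cx.round(1),cy.round(1),st[i,2:],'xy@.015',ray(c,cx,cy,.015).round(4))
dk=((V<60)).astype('uint8')*255
for k in blobs(dk,300,2500):
    (x,y),r=cv2.minEnclosingCircle(k);print('dark',round(x,1),round(y,1),round(r,1),cv2.contourArea(k),'@.05',ray(c,x,y,.05).round(4))
t=cv2.resize(im[135:200,115:180],(600,600),interpolation=cv2.INTER_CUBIC)
cv2.imwrite('pics/stk_t.png',t)
s=cv2.imread('pics/side0.png');cv2.imwrite('pics/stk_s.png',cv2.resize(s[225:300,145:220],(600,600),interpolation=cv2.INTER_CUBIC))
E
```

```text
brown 351 240 35 36 90 xy@.02 [ 0.4284 -0.3167] 0.08644672313865359 1225.0
   hole 351.5 240.8 [ 28  29 655] xy@.015 [ 0.4274 -0.3192]
brown 278 229 31 31 86 xy@.02 [ 0.4532 -0.1363] 0.07564764770290122 891.0
   hole 277.9 228.6 [ 24  24 459] xy@.015 [ 0.4533 -0.1362]
brown 270 155 40 40 83 xy@.02 [ 0.6359 -0.1131] 0.09877916360719896 1529.5
   hole 270.0 154.7 [ 33  34 877] xy@.015 [ 0.6366 -0.1128]
brown 370 72 53 83 83 xy@.02 [ 0.8536 -0.3603] 0.13045106031508835 4178.5
   hole 384.8 99.8 [ 81  12 497] xy@.015 [ 0.7837 -0.4002]
brown 256 32 511 5 2 xy@.02 [ 0.9477 -0.0692] 1.2630476189595061 1933.0
   hole 340.5 26.8 [ 492   16 4102] xy@.015 [ 0.9694 -0.2858]
   hole 172.1 37.1 [ 504   16 4189] xy@.015 [0.9298 0.1417]
dark 474.5 319.5 53.7 1193.5 @.05 [ 0.25   -0.6065]
dark 493.5 212.5 31.8 1993.5 @.05 [ 0.5053 -0.6549]
dark 344.2 165.8 15.5 667.0 @.05 [ 0.6097 -0.2916]
dark 496.6 145.5 30.2 1647.0 @.05 [ 0.6689 -0.6644]
dark 2.5 155.0 42.1 554.0 @.05 [0.6152 0.5302]
dark 186.0 152.5 48.9 413.5 @.05 [0.6324 0.0918]
dark 371.0 70.5 44.1 360.5 @.05 [ 0.8467 -0.3551]
dark 218.5 59.0 18.6 539.5 @.05 [0.8647 0.02  ]
```

View pics/stk_t.png

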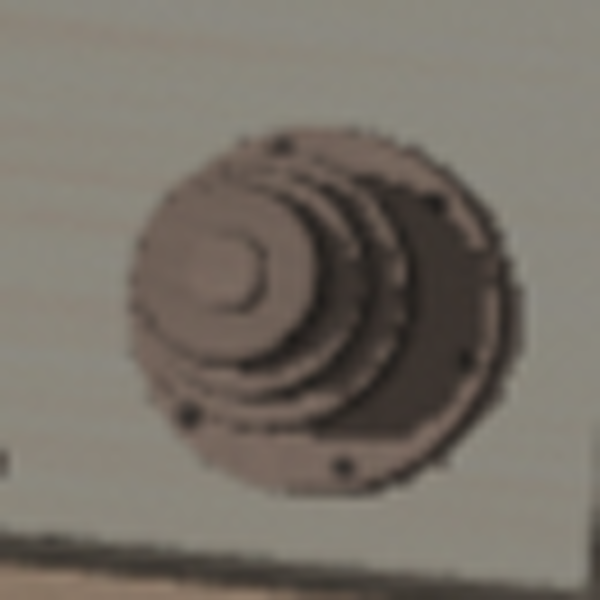

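View pics/stk_s.png

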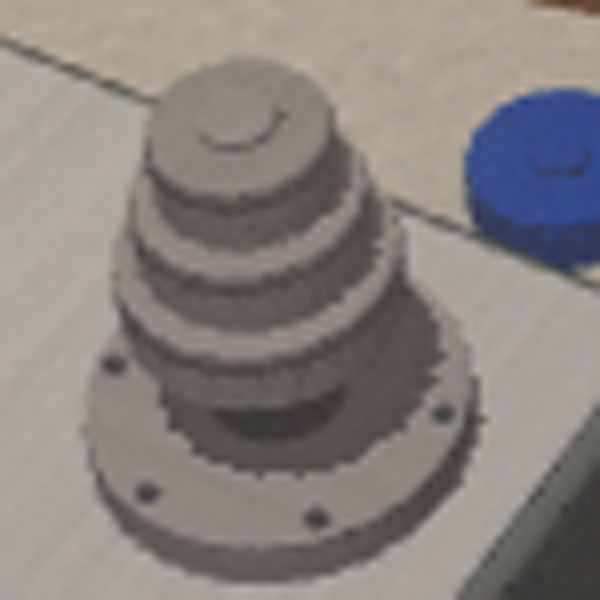

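```bash
python3 - <<'E'
from h import *
t=manip.camera_info('top');s=manip.camera_info('side')
print('small top: top',ray(t,139.1,163.9,.194),'side',ray(s,174.8,240.6,.194),'collar top',ray(t,149.8,168.1,.1))
P=[np.array(c['K'])@np.array(c['camera_from_world'])[:3] for c in(t,s)]
X=cv2.triangulatePoints(P[0],P[1],np.array([[139.1],[163.9]]),np.array([[174.8],[240.6]]));print('tri',(X[:3]/X[3]).ravel())
im=cv2.imread('pics/side0.png');V=im.max(2)
for k in blobs((V<60).astype('uint8')*255,200,3000):
    x,y,w,h=cv2.boundingRect(k)
    if 220<x<300: print('cap side',x,y,w,h,cv2.minAreaRect(k))
for z in (.01,.05,.074): print(z,proj(s,np.array([.61,-.2916,z])),proj(t,np.array([.61,-.2916,z])))
hsv=cv2.cvtColor(cv2.imread('pics/top0.png'),cv2.COLOR_BGR2HSV)
m=((hsv[...,2]>140)&(hsv[...,1]<60)).astype('uint8')*255
for u,v in((273,190),(311,191)): print('gauge',ray(t,u,v,.02))
E
```

```text
small top: top [0.58793524 0.168036  ] side [0.58635493 0.16888126] collar top [0.58802632 0.16626379]
tri [0.58755434 0.16808663 0.19283158]
cap side 248 150 25 31 ((260.0, 165.0), (30.0, 24.0), 90.0)
cap side 275 36 37 79 ((293.0384826660156, 75.19231414794922), (34.05664825439453, 78.10198211669922), 2.726311206817627)
0.01 [260.54949905 172.84064765] [340.82094644 167.26505171]
0.05 [260.81055015 161.03555406] [344.23173343 165.68857377]
0.074 [260.97258313 153.7081974 ] [346.40116424 164.6858551 ]
gauge [ 0.54829468 -0.12183235]
gauge [ 0.54808773 -0.216085  ]
```

{"api": "servo_tool", "payload": {
  "rows": [
    [[0,0,6.72,0,0,-0.012,1],[0,0,6.72,0,0,-0.012,1],[0,0,6.72,0,0,-0.012,1],[0,0,6.72,0,0,-0.012,1],[0,0,0,0.0127,-0.0302,0,1],[0,0,0,0.0127,-0.0302,0,1],[0,0,0,0.0127,-0.0302,0,1],[0,0,0,0.0127,-0.0302,0,1]]
  ],
  "squeeze": 50
}}

```text
t: 0.77
tcp_pos: [0.3333, -0.4352, 0.2978]
tool_rot: [1.0, -0.001, -0.0, -0.001]
force: [0.2, 0.1, 0.5]
finger_gap: 1.006
gripper_force: 0.0
```

{"api": "servo_tool", "payload": {
  "rows": [
    [[0,0,0,0.0127,-0.0302,0,1],[0,0,0,0.0127,-0.0302,0,1],[0,0,0,0.0127,-0.0302,0,1],[0,0,0,0.0127,-0.0302,0,1],[0,0,0,0.0127,-0.0302,0,1],[0,0,0,0.0127,-0.0302,0,1],[0,0,0,0.0127,-0.0302,0,1],[0,0,0,0.0127,-0.0302,0,1]]
  ]
}}

```text
t: 1.43
tcp_pos: [0.435, -0.1935, 0.2981]
tool_rot: [1.0, -0.0, -0.0, -0.0]
force: [0.2, 0.0, 0.4]
finger_gap: 0.999
gripper_force: 0.0
```

{"api": "servo_tool", "payload": {
  "rows": [
    [[0,0,0,0.0127,-0.0302,0,1],[0,0,0,0.0127,-0.0302,0,1],[0,0,0,0.0127,-0.0302,0,1],[0,0,0,0.0127,-0.0302,0,1],[0,0,0,0.0127,-0.0302,0,1],[0,0,0,0.0127,-0.0302,0,1],[0,0,0,0,0,0,1],[0,0,0,0,0,0,1]]
  ]
}}

```text
t: 2.1
tcp_pos: [0.5112, -0.0125, 0.2979]
tool_rot: [1.0, 0.002, -0.001, 0.0]
force: [-0.2, -0.4, -0.7]
finger_gap: 1.001
gripper_force: 0.0
```

```bash
python3 - <<'E'
from h import *
s=manip.sense();print(s['t'],s['tcp_pos'],s['tool_rot'],s['q'],s['force'])
im=manip.snapshot('wrist');cv2.imwrite('pics/w1.png',im)
c=manip.camera_info('wrist');T=np.array(c['camera_from_world']);print(np.round(c['K'],1).tolist(),T.round(3).tolist(),-T[:3,:3].T@T[:3,3],proj(c,np.array([.5872,.168,.197])))
E
```

```text
2.1 [ 0.51115297 -0.01249099  0.2978702 ] [ 9.99998419e-01  1.70592742e-03 -5.01465193e-04  3.14801349e-05] [-2.43096544e-01  3.16320467e-01  1.65393526e+00 -3.30016993e-04
  1.17229472e+00  1.32441613e+00] [-0.19626949 -0.37827551 -0.68495098]
[[269.6, 0.0, 258.9], [0.0, 269.6, 189.5], [0.0, 0.0, 1.0]] [[0.003, -1.0, 0.002, -0.015], [-0.95, -0.003, 0.312, 0.43], [-0.312, -0.002, -0.95, 0.583], [0.0, 0.0, 0.0, 1.0]] [ 0.59028952 -0.01261641  0.42030216] [ 29.53980472 104.41563283]
```

View pics/w1.png

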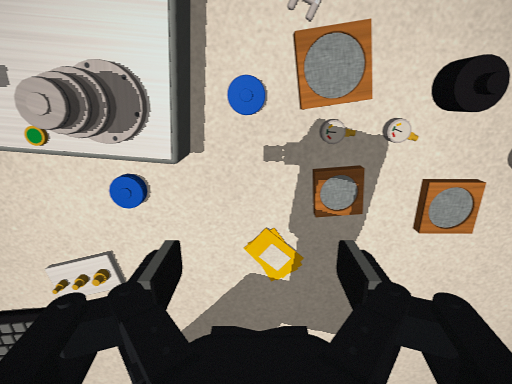

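{"api": "servo_tool", "payload": {
  "rows": [
    [[0,0,0,0.0127,-0.0302,0,1],[0,0,0,0.0127,-0.0302,0,1],[0,0,0,0.0127,-0.0302,0,1],[0,0,0,0.0127,-0.0302,0,1],[0,0,0,0.0127,-0.0302,0,1],[0,0,0,0.0125,-0.0295,0,1],[0,0,0,0,0,0.02,1],[0,0,0,0,0,0.02,1]]
  ]
}}

```text
t: 2.82
tcp_pos: [0.5888, 0.1665, 0.2588]
tool_rot: [1.0, 0.0, 0.002, 0.0]
force: [-0.3, -1.0, 0.0]
finger_gap: 1.0
gripper_force: 0.0
```

{"api": "servo_tool", "payload": {
  "rows": [
    [[0,0,0,0,0,0.016,1],[0,0,0,0,0,0.016,1],[0,0,0,0,0,0,1],[0,0,0,0,0,0,1]]
  ]
}}

```text
t: 3.15
tcp_pos: [0.5868, 0.1648, 0.2255]
tool_rot: [1.0, -0.001, -0.001, 0.0]
force: [-0.5, -0.3, 0.0]
finger_gap: 1.003
gripper_force: 0.0
```

```bash
python3 - <<'E'
from h import *
w=cv2.imread('pics/w1.png')
s=manip.sense();print(s['t'],s['tcp_pos'],s['tool_rot'],s['force'])
im=manip.snapshot('side')
a=cv2.resize(im[190:300,130:240],(400,400),interpolation=cv2.INTER_CUBIC)
im=manip.snapshot('wrist');cv2.imwrite('pics/w2.png',im);c=manip.camera_info('wrist')
print(proj(c,np.array([.5872,.168,.197])))
cv2.imwrite('pics/s2.png',np.hstack([a,cv2.resize(im[84:384,106:406],(400,400))]))
E
```

```text
3.15 [0.5868147  0.16484879 0.22546259] [ 9.99998320e-01 -1.18380678e-03 -1.37405594e-03  2.66591528e-04] [-0.51774391 -0.25829886  0.04600664]
[255.68898245 235.17801003]
```

View pics/s2.png

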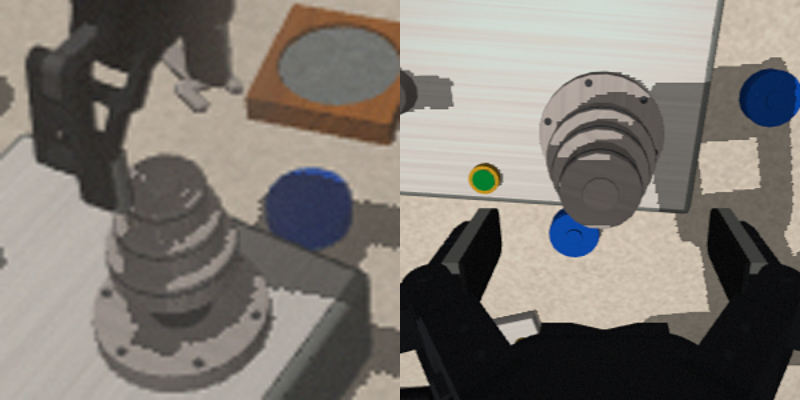

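```bash
python3 - <<'E'
from h import *
c=manip.camera_info('side')
for z in(.185,.195,.205,.215):
  print(z,*[((proj(c,np.array([x,y,z]))-[130,190])/.275+2).round().tolist() for x in(.576,.598) for y in(.2075,.2195)])
t=manip.camera_info('wrist')
for z in(.185,.195,.205,.215,.225):
  print(z,*[((proj(t,np.array([x,y,z]))-[106,84])/.75+[400,0]).round().tolist() for x in(.576,.598) for y in(.2075,.1225)])
E
```

```text
0.185 [144.0, 260.0] [131.0, 278.0] [104.0, 246.0] [90.0, 264.0]
0.195 [142.0, 246.0] [128.0, 264.0] [101.0, 232.0] [87.0, 250.0]
0.205 [139.0, 232.0] [125.0, 250.0] [98.0, 218.0] [84.0, 235.0]
0.215 [137.0, 217.0] [123.0, 235.0] [95.0, 203.0] [81.0, 220.0]
0.185 [523.0, 210.0] [688.0, 210.0] [520.0, 171.0] [692.0, 171.0]
0.195 [519.0, 220.0] [693.0, 220.0] [515.0, 179.0] [696.0, 179.0]
0.205 [514.0, 232.0] [698.0, 231.0] [510.0, 188.0] [702.0, 188.0]
0.215 [508.0, 244.0] [704.0, 244.0] [504.0, 199.0] [708.0, 199.0]
0.225 [502.0, 258.0] [710.0, 258.0] [497.0, 210.0] [715.0, 210.0]
```

{"api": "servo_tool", "payload": {
  "rows": [
    [[0,0,0,0.001,-0.001,0.009,1],[0,0,0,0,0,0.009,1],[0,0,0,0,0,0.0095,1],[0,0,0,0,0,0,-1],[0,0,0,0,0,0,-1],[0,0,0,0,0,0,-1],[0,0,0,0,0,0,-1],[0,0,0,0,0,0,-1]]
  ]
}}

```text
t: 3.92
tcp_pos: [0.5888, 0.1675, 0.1995]
tool_rot: [1.0, -0.0, 0.001, -0.0]
force: [0.5, 0.0, -0.1]
finger_gap: 0.459
gripper_force: 50.5
```

{"api": "servo_tool", "payload": {
  "rows": [
    [[0,0,0,0,0,0,-1],[0,0,0,0,0,0,-1],[0,0,0,0,0,0,-1],[0,0,0,0,0,0,-1]]
  ]
}}

```text
t: 4.25
tcp_pos: [0.5888, 0.1676, 0.1994]
tool_rot: [1.0, -0.0, 0.001, -0.0]
force: [-0.2, -0.8, 4.0]
finger_gap: 0.461
gripper_force: 50.6
```

```bash
python3 - <<'E'
from h import *
s=manip.sense();print(s['t'],s['tcp_pos'],s['tool_rot'],s['force'],s['finger_gap']*85,s['gripper_force'])
im=manip.snapshot('side');cv2.imwrite('pics/s3.png',cv2.resize(im[190:300,130:240],(600,600),interpolation=cv2.INTER_CUBIC))
E
```

```text
4.25 [0.58876245 0.16755221 0.19943408] [ 9.99999692e-01 -1.34172763e-04  7.67405408e-04 -9.21600236e-05] [-0.20835307 -0.75826597  3.97208533] 39.16569410550196 50.64272403717041
```

View pics/s3.png

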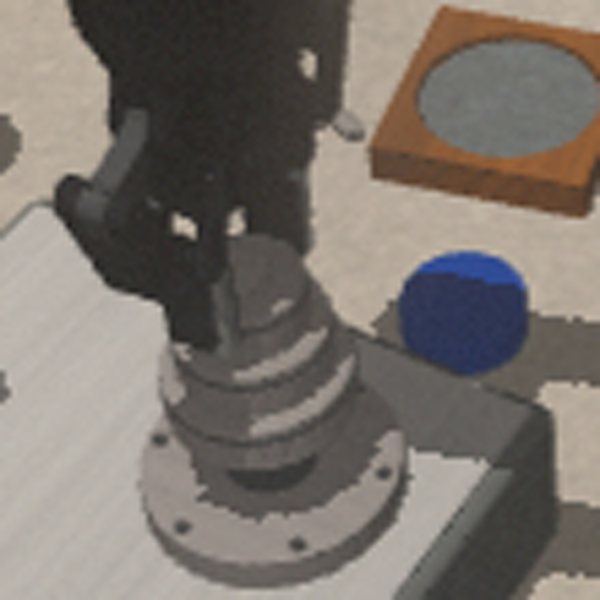

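{"api": "servo_tool", "payload": {
  "rows": [
    [[0,0,0,0,0,-0.004,-1],[0,0,0,0,0,-0.008,-1],[0,0,0,0,0,-0.014,-1],[0,0,0,0,0,-0.02,-1],[0,0,0,0,0,-0.02,-1],[0,0,0,0,0,-0.02,-1],[0,0,0,0,0,0,-1]]
  ]
}}

```text
t: 4.88
tcp_pos: [0.5903, 0.1678, 0.2891]
tool_rot: [1.0, -0.0, 0.004, -0.0]
force: [0.3, -0.7, -0.7]
finger_gap: 0.463
gripper_force: 50.5
```

```bash
python3 - <<'E'
from h import *
c=manip.camera_info('side')
for z in(.175,.18,.185,.19,.195):
  print(z,*[((proj(c,np.array([x,y,z]))-[130,190])*600/110+2).round().tolist() for x in(.578,.600) for y in(.189,.203)])
s=manip.sense();print(s['t'],s['tcp_pos'],s['force'],s['finger_gap']*85,s['gripper_force'])
im=manip.snapshot('side');u,v=proj(c,s['tcp_pos']).astype(int);print(u,v)
cv2.imwrite('pics/s4.png',cv2.resize(im[v-40:v+40,u-40:u+40],(600,600),interpolation=cv2.INTER_CUBIC))
E
```

```text
0.175 [243.0, 368.0] [220.0, 399.0] [184.0, 348.0] [161.0, 378.0]
0.18 [241.0, 358.0] [219.0, 388.0] [182.0, 337.0] [159.0, 367.0]
0.185 [240.0, 347.0] [217.0, 378.0] [180.0, 327.0] [157.0, 357.0]
0.19 [238.0, 337.0] [215.0, 367.0] [178.0, 316.0] [155.0, 346.0]
0.195 [236.0, 326.0] [213.0, 356.0] [176.0, 305.0] [153.0, 335.0]
4.8833 [0.59027375 0.16779498 0.28912978] [ 0.30933264 -0.65981748 -0.701632  ] 39.340037390589366 50.53073465824127
166 198
```

View pics/s4.png

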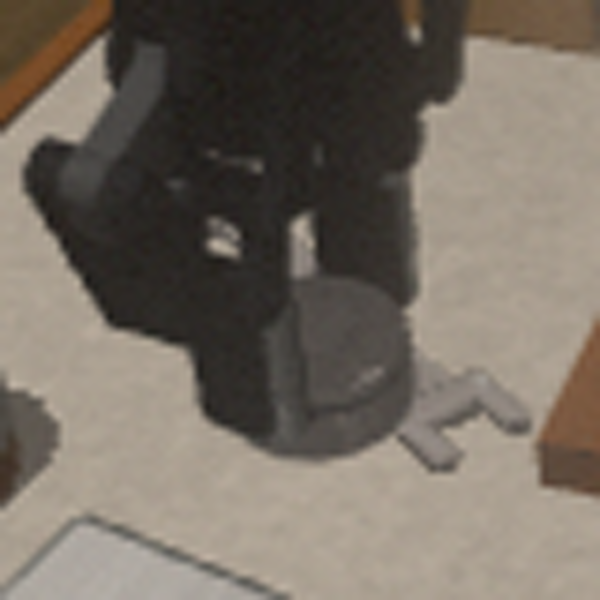

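{"api": "servo_tool", "payload": {
  "rows": [
    [[0,0,0,-0.0137,0.0304,0,-1],[0,0,0,-0.0137,0.0304,0,-1],[0,0,0,-0.0137,0.0304,0,-1],[0,0,0,-0.0137,0.0304,0,-1],[0,0,0,-0.0137,0.0304,0,-1],[0,0,0,-0.0137,0.0304,0.02,-1],[0,0,0,-0.0137,0.0304,0.02,-1],[0,0,0,-0.0137,0.0304,0.02,-1]]
  ]
}}

```text
t: 5.6
tcp_pos: [0.4767, -0.0765, 0.2232]
tool_rot: [1.0, 0.0, -0.001, -0.0]
force: [1.2, -0.6, -2.3]
finger_gap: 0.461
gripper_force: 50.7
```

{"api": "servo_tool", "payload": {
  "rows": [
    [[0,0,0,-0.0137,0.0304,0.02,-1],[0,0,0,-0.0137,0.0304,0.02,-1],[0,0,0,0,0,0.03,-1],[0,0,0,0,0,0.03,-1],[0,0,0,0,0,0.02,-1],[0,0,0,0,0,0.01,-1],[0,0,0,0,0,0,-1],[0,0,0,0,0,0,-1]]
  ]
}}

```text
t: 6.27
tcp_pos: [0.45, -0.1359, 0.0936]
tool_rot: [1.0, -0.0, -0.002, -0.001]
force: [-0.1, -0.2, -1.1]
finger_gap: 0.464
gripper_force: 50.8
```

```bash
python3 - <<'E'
from h import *
s=manip.sense();print(s['t'],s['tcp_pos'],s['force'],s['finger_gap']*85,s['gripper_force'])
t=manip.snapshot('wrist');c=manip.camera_info('wrist');print(proj(c,np.array([.4533,-.1362,.015])),proj(c,np.array([.4533,-.1362,.02])))
cv2.imwrite('pics/w5.png',t)
E
```

```text
6.2667 [ 0.4500079  -0.13590586  0.09361159] [-0.1311185  -0.15722771 -1.10543021] 39.403240349491846 50.79291343688965
[259.50916034 202.23403504] [259.52529273 204.51095722]
```

View pics/w5.png

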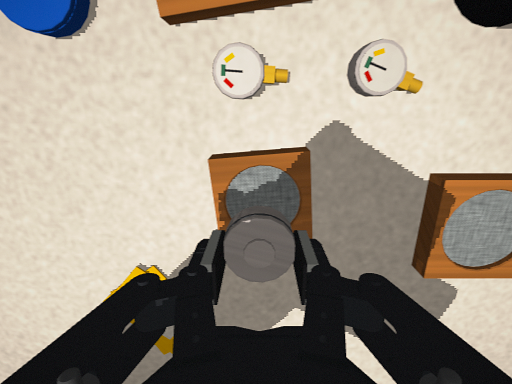

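{"api": "servo_tool", "payload": {
  "rows": [
    [[0,0,0,0.003,0.0015,0.016,-1],[0,0,0,0,0,0.016,-1],[0,0,0,0,0,0.01,-1],[0,0,0,0,0,0.005,-1],[0,0,0,0,0,0.002,-1],[0,0,0,0,0,0.001,-1],[0,0,0,0,0,0,-1]]
  ]
}}

```text
t: 6.9
tcp_pos: [0.4544, -0.1381, 0.0452]
tool_rot: [1.0, -0.0, 0.0, 0.0]
force: [-0.8, -0.4, -1.7]
finger_gap: 0.464
gripper_force: 50.8
```

{"api": "servo_tool", "payload": {
  "rows": [
    [[0,0,0,0,0,0.001,-1],[0,0,0,0,0,0.0005,-1],[0,0,0,0,0,0,-1]]
  ]
}}

```text
t: 7.15
tcp_pos: [0.4543, -0.1381, 0.0436]
tool_rot: [1.0, -0.0, 0.0, 0.0]
force: [0.0, -0.5, -1.0]
finger_gap: 0.465
gripper_force: 50.8
```

{"api": "servo_tool", "payload": {
  "rows": [
    [[0,0,0,0,0,0.0008,-1],[0,0,0,0,0,0.0007,-1],[0,0,0,0,0,0,-1]]
  ]
}}

```text
t: 7.4
tcp_pos: [0.4544, -0.1381, 0.0434]
tool_rot: [1.0, -0.0, 0.001, 0.0]
force: [-1.5, 0.8, 12.3]
finger_gap: 0.465
gripper_force: 52.3
```

{"api": "servo_tool", "payload": {
  "rows": [
    [[0,0,0,0,0,0.0005,-1],[0,0,0,0,0,0.0005,-1],[0,0,0,0,0,0,-1]]
  ]
}}

```text
t: 7.65
tcp_pos: [0.4543, -0.1381, 0.0433]
tool_rot: [1.0, -0.0, 0.001, 0.001]
force: [-2.6, 1.4, 21.0]
finger_gap: 0.46
gripper_force: 53.1
```

```bash
python3 - <<'E'
from h import *
s=manip.sense();print(s['t'],s['tcp_pos'],s['force'],s['ft_torque'])
E
```

```text
7.65 [ 0.45434269 -0.13807595  0.04326603] [-2.61911307  1.40925692 20.95834753] [ 0.24206684  0.41840428 -0.03836787]
```

{"api": "servo_tool", "payload": {
  "rows": [
    [[0,0,0,0,0,-0.0012,-1],[0,0,0,0,0,0,-1]]
  ]
}}

```text
t: 7.82
tcp_pos: [0.4544, -0.1382, 0.0433]
tool_rot: [1.0, -0.0, 0.001, 0.0]
force: [-2.1, 0.2, 13.7]
finger_gap: 0.465
gripper_force: 52.0
```

```bash
python3 - <<'E'
from h import *
s=manip.sense();print(s['t'],s['tcp_pos'],s['force'])
t=manip.snapshot('wrist');d=manip.snapshot('side');
cv2.imwrite('pics/w6.png',np.hstack([cv2.resize(t[150:300,185:335],(400,400),interpolation=2),cv2.resize(d[190:250,270:330],(400,400),interpolation=2)]))
E
```

```text
7.8167 [ 0.45444973 -0.13816317  0.0433428 ] [-2.06901295  0.24426734 13.73938423]
```

View pics/w6.png

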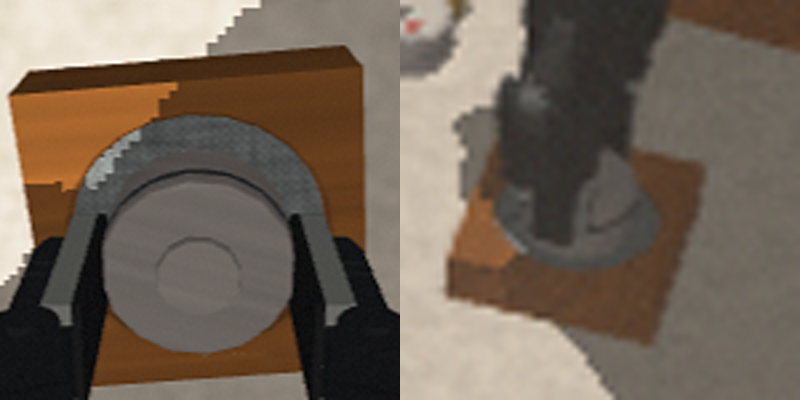

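{"api": "servo_tool", "payload": {
  "rows": [
    [[0,0,0,0,0,-0.0013,-1],[0,0,0,0,0,0,-1]]
  ]
}}

```text
t: 8.08
tcp_pos: [0.4544, -0.1381, 0.0436]
tool_rot: [1.0, -0.0, 0.0, 0.0]
force: [-0.1, -0.9, -1.3]
finger_gap: 0.461
gripper_force: 50.9
```

{"api": "servo_tool", "payload": {
  "rows": [
    [[0,0,0,0,0,0,0.2],[0,0,0,0,0,0,0.4],[0,0,0,0,0,0,0.6],[0,0,0,0,0,0,0.6],[0,0,0,0,0,-0.01,0.6],[0,0,0,0,0,-0.02,1],[0,0,0,0,0,-0.03,1],[0,0,0,0,0,-0.03,1]]
  ]
}}

```text
t: 8.75
tcp_pos: [0.4534, -0.1376, 0.1342]
tool_rot: [1.0, -0.0, -0.001, -0.001]
force: [0.3, 0.0, -0.6]
finger_gap: 1.004
gripper_force: 0.0
```

{"api": "servo_tool", "payload": {
  "rows": [
    [[0,0,0,0,0,-0.03,1],[0,0,0,0,0,-0.03,1],[0,0,0,0,0,-0.03,1],[0,0,0,0,0,-0.03,1],[0,0,0,0.0134,-0.0306,0,1],[0,0,0,0.0134,-0.0306,0,1],[0,0,0,0.0134,-0.0306,0,1],[0,0,0,0.0134,-0.0306,0,1]]
  ]
}}

```text
t: 9.42
tcp_pos: [0.5078, -0.0144, 0.2544]
tool_rot: [1.0, -0.001, 0.001, 0.0]
force: [1.0, 0.7, -0.8]
finger_gap: 1.001
gripper_force: 0.0
```

```bash
python3 - <<'E'
from h import *
s=manip.sense();print(s['t'],s['tcp_pos'],s['force'])
d=manip.snapshot('side');t=manip.snapshot('top')
cv2.imwrite('pics/w7.png',np.hstack([cv2.resize(t[200:260,250:310],(400,400),interpolation=2),cv2.resize(d[190:250,270:330],(400,400),interpolation=2)]))
E
```

```text
9.4167 [ 0.50779554 -0.01438943  0.25442712] [ 1.03004365  0.69590421 -0.84059363]
```

View pics/w7.png

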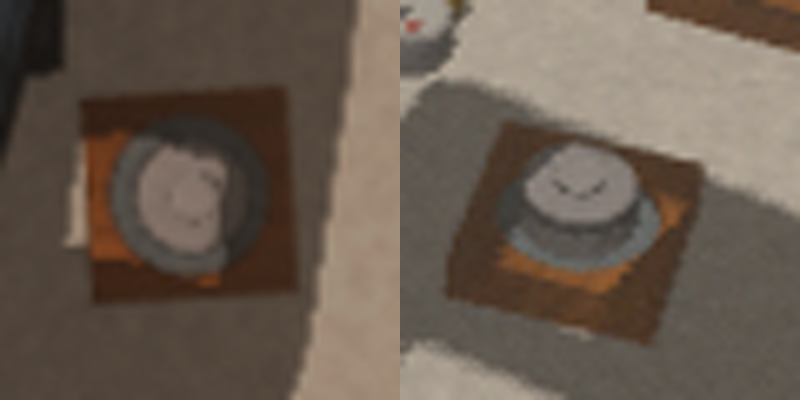

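{"api": "servo_tool", "payload": {
  "rows": [
    [[0,0,0,0.0134,-0.0304,0,1],[0,0,0,0.0134,-0.0304,0,1],[0,0,0,0.0134,-0.0304,0,1],[0,0,0,0.0134,-0.0304,0,1],[0,0,0,0.0134,-0.0304,0,1],[0,0,0,0.0134,-0.0304,0,1],[0,0,0,0,0,0.02,1],[0,0,0,0,0,0.02,1]]
  ]
}}

```text
t: 10.18
tcp_pos: [0.5895, 0.1681, 0.2145]
tool_rot: [1.0, 0.001, 0.002, -0.0]
force: [-0.7, -1.1, -0.6]
finger_gap: 0.998
gripper_force: 0.0
```

{"api": "servo_tool", "payload": {
  "rows": [
    [[0,0,0,0,0,0.014,1],[0,0,0,0,0,0,1],[0,0,0,0,0,0,1]]
  ]
}}

```text
t: 10.43
tcp_pos: [0.5875, 0.166, 0.1989]
tool_rot: [1.0, -0.0, -0.001, 0.0]
force: [0.1, -0.2, -0.1]
finger_gap: 0.999
gripper_force: 0.0
```

{"api": "servo_tool", "payload": {
  "rows": [
    [[0,0,0,0.0005,-0.0015,0.012,1],[0,0,0,0,0,0.007,1],[0,0,0,0,0,0.003,1],[0,0,0,0,0,0,-0.2],[0,0,0,0,0,0,-1],[0,0,0,0,0,0,-1],[0,0,0,0,0,0,-1],[0,0,0,0,0,0,-1]]
  ],
  "squeeze": 60
}}

```text
t: 11.1
tcp_pos: [0.5894, 0.1682, 0.1784]
tool_rot: [1.0, -0.0, 0.001, 0.0]
force: [-0.4, -1.2, 4.1]
finger_gap: 0.599
gripper_force: 62.9
```

{"api": "servo_tool", "payload": {
  "rows": [
    [[0,0,0,0,0,0,-1],[0,0,0,0,0,0,-1],[0,0,0,0,0,-0.003,-1],[0,0,0,0,0,-0.007,-1],[0,0,0,0,0,-0.015,-1],[0,0,0,0,0,-0.025,-1],[0,0,0,0,0,-0.03,-1],[0,0,0,0,0,0,-1]]
  ]
}}

```text
t: 11.77
tcp_pos: [0.5919, 0.1688, 0.2628]
tool_rot: [1.0, -0.0, 0.005, -0.001]
force: [0.7, 0.5, -2.2]
finger_gap: 0.602
gripper_force: 63.2
```

```bash
python3 - <<'E'
from h import *
s=manip.sense();print(s['t'],s['tcp_pos'],s['force'],s['finger_gap']*85,s['gripper_force'])
E
```

```text
11.7667 [0.59188729 0.16883874 0.26284716] [ 0.67238237  0.52765714 -2.21965843] 51.14277318393721 63.16325068473816
```

{"api": "servo_tool", "payload": {
  "rows": [
    [[0,0,0,-0.0107,0.0325,0,-1],[0,0,0,-0.0107,0.0325,0,-1],[0,0,0,-0.0107,0.0325,0,-1],[0,0,0,-0.0107,0.0325,0,-1],[0,0,0,-0.0107,0.0325,0,-1],[0,0,0,-0.0107,0.0325,0,-1],[0,0,0,-0.0107,0.0325,0,-1],[0,0,0,-0.0107,0.0325,0,-1]]
  ]
}}

```text
t: 12.43
tcp_pos: [0.5016, -0.0927, 0.2562]
tool_rot: [1.0, -0.0, -0.001, -0.0]
force: [0.3, -1.1, -2.7]
finger_gap: 0.599
gripper_force: 63.3
```

{"api": "servo_tool", "payload": {
  "rows": [
    [[0,0,0,-0.0107,0.0325,0,-1],[0,0,0,-0.0107,0.0325,0,-1],[0,0,0,-0.0107,0.0325,0.02,-1],[0,0,0,-0.0107,0.0325,0.02,-1],[0,0,0,-0.0107,0.0325,0.02,-1],[0,0,0,-0.0107,0.0325,0.02,-1],[0,0,0,-0.0107,0.0325,0.02,-1],[0,0,0,0,0,0.024,-1]]
  ]
}}

```text
t: 13.1
tcp_pos: [0.4278, -0.3266, 0.1325]
tool_rot: [1.0, -0.003, 0.002, 0.004]
force: [1.1, -0.8, -2.7]
finger_gap: 0.595
gripper_force: 63.4
```

{"api": "servo_tool", "payload": {
  "rows": [
    [[0,0,0,0,0,0.024,-1],[0,0,0,0,0,0.024,-1],[0,0,0,0,0,0,-1],[0,0,0,0,0,0,-1]]
  ]
}}

```text
t: 13.43
tcp_pos: [0.427, -0.318, 0.0837]
tool_rot: [1.0, -0.0, -0.002, -0.002]
force: [0.7, 0.2, -2.2]
finger_gap: 0.6
gripper_force: 64.2
```

```bash
python3 - <<'E'
from h import *
s=manip.sense();print(s['t'],s['tcp_pos'],s['force'],s['finger_gap']*85,s['gripper_force'])
t=manip.snapshot('wrist');c=manip.camera_info('wrist');print('pred',proj(c,np.array([.428,-.318,.02])))
cv2.imwrite('pics/w8.png',t)
H,S,V=cv2.split(cv2.cvtColor(t,cv2.COLOR_BGR2HSV))
br=((H<16)&(S>120)&(V>40)).astype('uint8')*255
for k in blobs(br,300,40000):print(cv2.boundingRect(k),cv2.contourArea(k))
E
```

```text
13.4333 [ 0.42701193 -0.31803803  0.08372972] [ 0.70557729  0.19884043 -2.19405618] 50.97502472494225 64.15558576583862
pred [258.40335001 212.23756794]
(202, 148, 125, 88) 4294.0
(0, 118, 93, 110) 4671.0
```

View pics/w8.png

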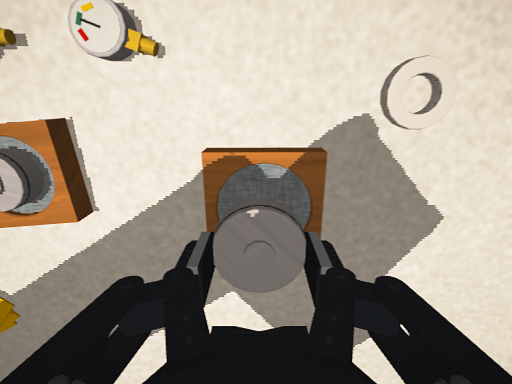

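{"api": "servo_tool", "payload": {
  "rows": [
    [[0,0,0,0.0025,0.0035,0.014,-1],[0,0,0,0,0,0.012,-1],[0,0,0,0,0,0.007,-1],[0,0,0,0,0,0.004,-1],[0,0,0,0,0,0.001,-1],[0,0,0,0,0,0,-1]]
  ]
}}

```text
t: 13.98
tcp_pos: [0.4309, -0.3228, 0.0479]
tool_rot: [1.0, -0.0, 0.0, 0.0]
force: [-0.0, 0.4, -3.4]
finger_gap: 0.595
gripper_force: 64.4
```

{"api": "servo_tool", "payload": {
  "rows": [
    [[0,0,0,0,0,0.0008,-1],[0,0,0,0,0,0.0007,-1],[0,0,0,0,0,0,-1]]
  ]
}}

```text
t: 14.23
tcp_pos: [0.4307, -0.3228, 0.0462]
tool_rot: [1.0, -0.0, 0.0, 0.0]
force: [0.6, 0.4, -2.9]
finger_gap: 0.603
gripper_force: 64.4
```

{"api": "servo_tool", "payload": {
  "rows": [
    [[0,0,0,-0.001,-0.0015,0.001,-1],[0,0,0,0,0,0.001,-1],[0,0,0,0,0,0,-1]]
  ]
}}

```text
t: 14.48
tcp_pos: [0.4293, -0.3209, 0.0437]
tool_rot: [1.0, -0.0, -0.0, -0.0]
force: [-0.4, -0.6, -2.9]
finger_gap: 0.591
gripper_force: 64.4
```

{"api": "servo_tool", "payload": {
  "rows": [
    [[0,0,0,0,0,0.0005,-1],[0,0,0,0,0,0.0005,-1],[0,0,0,0,0,0,-1]]
  ]
}}

```text
t: 14.73
tcp_pos: [0.4296, -0.3212, 0.0427]
tool_rot: [1.0, -0.0, -0.0, -0.0]
force: [-0.0, 0.1, -3.4]
finger_gap: 0.593
gripper_force: 64.4
```

{"api": "servo_tool", "payload": {
  "rows": [
    [[0,0,0,0,0,0.0004,-1],[0,0,0,0,0,0.0004,-1],[0,0,0,0,0,0,-1]]
  ]
}}

```text
t: 14.98
tcp_pos: [0.4296, -0.3212, 0.0424]
tool_rot: [1.0, -0.0, 0.0, 0.0]
force: [-0.5, 0.9, 1.3]
finger_gap: 0.597
gripper_force: 64.9
```

{"api": "servo_tool", "payload": {
  "rows": [
    [[0,0,0,0,0,0.0002,-1],[0,0,0,0,0,0.0002,-1],[0,0,0,0,0,0,-1]]
  ]
}}

```text
t: 15.23
tcp_pos: [0.4296, -0.3212, 0.0423]
tool_rot: [1.0, -0.0, 0.0, 0.0]
force: [-1.2, 0.8, 4.7]
finger_gap: 0.598
gripper_force: 65.1
```

{"api": "servo_tool", "payload": {
  "rows": [
    [[0,0,0,0,0,-0.0004,0.3],[0,0,0,0,0,0,0.5],[0,0,0,0,0,0,0.6],[0,0,0,0,0,0,0.6],[0,0,0,0,0,-0.01,0.6],[0,0,0,0,0,-0.025,1],[0,0,0,0,0,-0.035,1],[0,0,0,0,0,-0.04,1]]
  ]
}}

```text
t: 15.9
tcp_pos: [0.4286, -0.3202, 0.1522]
tool_rot: [1.0, -0.0, -0.001, -0.002]
force: [0.3, -0.9, 0.0]
finger_gap: 1.001
gripper_force: 0.0
```

{"api": "servo_tool", "payload": {
  "rows": [
    [[0,0,0,0.0107,-0.0326,-0.02,1],[0,0,0,0.0107,-0.0326,-0.02,1],[0,0,0,0.0107,-0.0326,-0.02,1],[0,0,0,0.0107,-0.0326,-0.02,1],[0,0,0,0.0107,-0.0326,-0.01,1],[0,0,0,0.0107,-0.0326,0,1],[0,0,0,0.0107,-0.0326,0,1],[0,0,0,0.0107,-0.0326,0,1]]
  ]
}}

```text
t: 16.57
tcp_pos: [0.5154, -0.0587, 0.2432]
tool_rot: [1.0, -0.0, 0.001, 0.0]
force: [0.6, -0.9, -0.3]
finger_gap: 1.004
gripper_force: 0.0
```

{"api": "servo_tool", "payload": {
  "rows": [
    [[0,0,0,0.0107,-0.0326,0,1],[0,0,0,0.0107,-0.0326,0,1],[0,0,0,0.0107,-0.0326,0,1],[0,0,0,0.0107,-0.0326,0,1],[0,0,0,0.0107,-0.0326,0,1],[0,0,0,0.0107,-0.0326,0,1],[0,0,0,0.0107,-0.0326,0,1],[0,0,0,0,0,0,1]]
  ]
}}

```text
t: 17.23
tcp_pos: [0.5916, 0.1734, 0.2428]
tool_rot: [1.0, 0.002, 0.002, -0.002]
force: [0.7, 0.2, 0.9]
finger_gap: 0.998
gripper_force: 0.0
```

```bash
python3 - <<'E'
from h import *
s=manip.sense();print(s['t'],s['tcp_pos'],s['force'],s['finger_gap']*85,s['gripper_force'])
c=manip.camera_info('wrist');t=manip.snapshot('wrist');d=manip.snapshot('top')
cv2.imwrite('pics/w9.png',t);cv2.imwrite('pics/t9.png',d)
print('stack',proj(c,np.array([.5885,.1685,.154])))
ct=manip.camera_info('top')
H,S,V=cv2.split(cv2.cvtColor(d,cv2.COLOR_BGR2HSV))
x,y=351,240
def ell(img,x,y,r,lo,hi):
    g=cv2.medianBlur(cv2.cvtColor(img[y-r:y+r,x-r:x+r],cv2.COLOR_BGR2GRAY),3)
    cs=cv2.HoughCircles(cv2.resize(g,None,fx=4,fy=4,interpolation=2),cv2.HOUGH_GRADIENT,1.5,10,param1=80,param2=25,minRadius=lo*4,maxRadius=hi*4)
    return None if cs is None else (cs[0][:4]/4+[x-r,y-r,0]).round(1).tolist()
print('medium wt top',ell(d,351,240,22,9,12),'recess',ell(d,351,240,22,13,16))
print('exp weight r',.027*448.6/1.09,'recess r',.036*448.6/1.11, [proj(ct,np.array([.4285,-.3195,z])).round(1).tolist() for z in(.015,.035)])
print('large in wrist',ell(t,256,230,110,45,90))
E
```

```text
17.2333 [0.59155769 0.17344093 0.24279766] [0.69690554 0.18733786 0.87978046] 84.81838951082739 0.0
stack [265.60429808 205.02512322]
medium wt top [[353.9, 242.2, 11.2]] recess [[356.2, 243.7, 14.1]]
exp weight r 11.112110091743117 recess r 14.549189189189187 [[351.7, 240.4], [353.6, 240.9]]
large in wrist [[268.1, 186.6, 46.7], [267.7, 189.2, 46.6], [257.9, 249.9, 79.9], [261.7, 248.1, 81.1]]
```

{"api": "servo_tool", "payload": {
  "rows": [
    [[0,0,0,0,0,0.02,1],[0,0,0,0,0,0.025,1],[0,0,0,0,0,0.02,1],[0,0,0,0,0,0.01,1],[0,0,0,0,0,0,1],[0,0,0,0,0,0,1]]
  ]
}}

```text
t: 17.83
tcp_pos: [0.5901, 0.1667, 0.1672]
tool_rot: [1.0, -0.001, -0.0, 0.0]
force: [0.6, -0.0, 0.8]
finger_gap: 0.999
gripper_force: 0.0
```

{"api": "servo_tool", "payload": {
  "rows": [
    [[0,0,0,-0.001,-0.0015,0.007,1],[0,0,0,0,0,0.005,1],[0,0,0,0,0,0.003,1],[0,0,0,0,0,0,0.4],[0,0,0,0,0,0,-1],[0,0,0,0,0,0,-1],[0,0,0,0,0,0,-1],[0,0,0,0,0,0,-1]]
  ],
  "squeeze": 75
}}

```text
t: 18.5
tcp_pos: [0.5896, 0.1689, 0.1531]
tool_rot: [1.0, 0.0, 0.001, 0.0]
force: [-1.6, -1.3, 5.9]
finger_gap: 0.737
gripper_force: 82.8
```

{"api": "servo_tool", "payload": {
  "rows": [
    [[0,0,0,0,0,0,-1],[0,0,0,0,0,0,-1],[0,0,0,0,0,-0.003,-1],[0,0,0,0,0,-0.007,-1],[0,0,0,0,0,-0.015,-1],[0,0,0,0,0,-0.025,-1],[0,0,0,0,0,0,-1],[0,0,0,0,0,0,-1]]
  ]
}}

```text
t: 19.17
tcp_pos: [0.59, 0.1695, 0.2027]
tool_rot: [1.0, -0.0, 0.001, -0.0]
force: [-0.5, 0.6, -5.4]
finger_gap: 0.737
gripper_force: 83.9
```

{"api": "servo_tool", "payload": {
  "rows": [
    [[0,0,0,0.0048,0.0284,-0.003,-1],[0,0,0,0.0048,0.0284,0,-1],[0,0,0,0.0048,0.0284,0,-1],[0,0,0,0.0048,0.0284,0,-1],[0,0,0,0.0048,0.0284,0,-1],[0,0,0,0.0048,0.0284,0,-1],[0,0,0,0.0048,0.0284,0.01,-1],[0,0,0,0.0048,0.0284,0.02,-1]]
  ]
}}

```text
t: 19.83
tcp_pos: [0.6285, -0.0594, 0.1752]
tool_rot: [1.0, -0.0, 0.002, 0.0]
force: [0.6, -0.3, -6.3]
finger_gap: 0.74
gripper_force: 84.0
```

{"api": "servo_tool", "payload": {
  "rows": [
    [[0,0,0,0.0048,0.0284,0.02,-1],[0,0,0,0.0048,0.0284,0.02,-1],[0,0,0,0,0,0.025,-1],[0,0,0,0,0,0.02,-1],[0,0,0,0,0,0.008,-1],[0,0,0,0,0,0,-1],[0,0,0,0,0,0,-1]]
  ]
}}

```text
t: 20.42
tcp_pos: [0.6365, -0.1141, 0.0809]
tool_rot: [1.0, 0.0, -0.001, -0.0]
force: [1.2, -0.2, -5.5]
finger_gap: 0.738
gripper_force: 84.1
```

```bash
python3 - <<'E'
from h import *
s=manip.sense();print(s['t'],s['tcp_pos'],s['force'],s['finger_gap']*85,s['gripper_force'])
t=manip.snapshot('wrist');c=manip.camera_info('wrist');print('pred',proj(c,np.array([.6365,-.113,.02])),proj(c,np.array([.6365,-.113,.02])+[0,.05,0]))
cv2.imwrite('pics/w10.png',t)
H,S,V=cv2.split(cv2.cvtColor(t,cv2.COLOR_BGR2HSV))
br=((H<16)&(S>120)&(V>40)).astype('uint8')*255
for k in blobs(br,1500,60000):print(cv2.boundingRect(k),cv2.contourArea(k))
E
```

```text
20.4167 [ 0.63653788 -0.11413527  0.0809258 ] [ 1.18350177 -0.19762167 -5.52318915] 62.70414776352879 84.14969086647034
pred [257.65825445 215.20037231] [190.42703608 215.10375978]
(179, 133, 151, 102) 5185.5
```

View pics/w10.png

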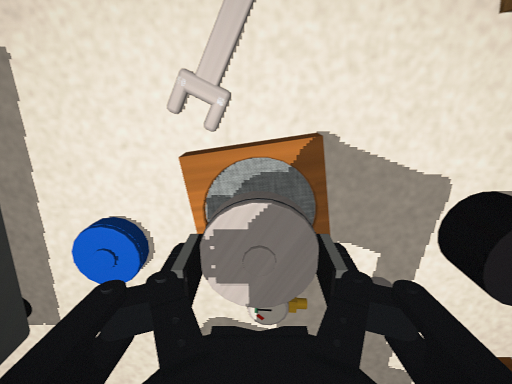

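{"api": "servo_tool", "payload": {
  "rows": [
    [[0,0,0,0.002,0.001,0.015,-1],[0,0,0,0,0,0.013,-1],[0,0,0,0,0,0.008,-1],[0,0,0,0,0,0.003,-1],[0,0,0,0,0,0.002,-1],[0,0,0,0,0,0,-1]]
  ]
}}

```text
t: 20.97
tcp_pos: [0.6388, -0.1156, 0.0403]
tool_rot: [1.0, -0.0, -0.001, -0.0]
force: [-0.1, -0.6, -4.7]
finger_gap: 0.741
gripper_force: 84.4
```

{"api": "servo_tool", "payload": {
  "rows": [
    [[0,0,0,0,0,0.0008,-1],[0,0,0,0,0,0.0007,-1],[0,0,0,0,0,0,-1]]
  ]
}}

```text
t: 21.22
tcp_pos: [0.6394, -0.1159, 0.0399]
tool_rot: [1.0, -0.0, 0.0, 0.0]
force: [0.5, -0.0, -6.0]
finger_gap: 0.735
gripper_force: 84.4
```

{"api": "servo_tool", "payload": {
  "rows": [
    [[0,0,0,0,0,0.0005,-1],[0,0,0,0,0,0.0005,-1],[0,0,0,0,0,0,-1]]
  ]
}}

```text
t: 21.47
tcp_pos: [0.6391, -0.1158, 0.0386]
tool_rot: [1.0, -0.0, 0.0, 0.0]
force: [0.4, 0.1, -5.4]
finger_gap: 0.739
gripper_force: 84.4
```

{"api": "servo_tool", "payload": {
  "rows": [
    [[0,0,0,0,0,0.0006,-1],[0,0,0,0,0,0.0006,-1],[0,0,0,0,0,0,-1]]
  ]
}}

```text
t: 21.72
tcp_pos: [0.6392, -0.1158, 0.0373]
tool_rot: [1.0, -0.0, 0.0, 0.0]
force: [-0.6, -0.0, -5.9]
finger_gap: 0.737
gripper_force: 84.7
```

{"api": "servo_tool", "payload": {
  "rows": [
    [[0,0,0,0,0,0.0004,-1],[0,0,0,0,0,0.0002,-1],[0,0,0,0,0,0,-1]]
  ]
}}

```text
t: 21.97
tcp_pos: [0.6392, -0.1157, 0.0372]
tool_rot: [1.0, -0.0, 0.0, 0.0]
force: [-0.5, 0.2, -0.8]
finger_gap: 0.739
gripper_force: 84.8
```

{"api": "servo_tool", "payload": {
  "rows": [
    [[0,0,0,0,0,0.0002,0.6],[0,0,0,0,0,0,0.8],[0,0,0,0,0,0,1],[0,0,0,0,0,0,1],[0,0,0,0,0,-0.01,1],[0,0,0,0,0,-0.02,1],[0,0,0,0,0,-0.03,1],[0,0,0,0,0,-0.03,1]]
  ]
}}

```text
t: 22.63
tcp_pos: [0.6386, -0.1156, 0.1273]
tool_rot: [1.0, -0.0, -0.001, -0.0]
force: [0.6, 0.2, -0.0]
finger_gap: 1.001
gripper_force: 0.0
```

{"api": "servo_tool", "payload": {
  "rows": [
    [[0,0,0,0,0,-0.03,1],[0,0,0,0,0,-0.03,1],[0,0,0,-0.0105,0.0297,0,1],[0,0,0,-0.0105,0.0297,0,1],[0,0,0,-0.0105,0.0297,0,1],[0,0,0,-0.0105,0.0297,0,1],[0,0,0,-0.0105,0.0297,0,1],[0,0,0,-0.0105,0.0297,0,1]]
  ]
}}

```text
t: 23.3
tcp_pos: [0.5756, -0.2953, 0.1876]
tool_rot: [1.0, -0.0, 0.0, 0.0]
force: [-0.4, -0.0, -0.6]
finger_gap: 1.003
gripper_force: 0.0
```

{"api": "servo_tool", "payload": {
  "rows": [
    [[0,0,0,0,0,0,1],[0,0,0,0,0,0,1],[0,0,0,0,0,0,1]]
  ]
}}

```text
t: 23.55
tcp_pos: [0.576, -0.2937, 0.1871]
tool_rot: [1.0, -0.001, 0.0, -0.0]
force: [1.0, -0.6, 0.5]
finger_gap: 1.005
gripper_force: 0.0
```

```bash
python3 - <<'E'
from h import *
s=manip.sense();print(s['t'],s['tcp_pos'],s['force'],s['finger_gap'])
t=manip.snapshot('wrist');c=manip.camera_info('wrist');sd=manip.snapshot('side');tp=manip.snapshot('top')
for n,i in(('wA',t),('sA',sd),('tA',tp)):cv2.imwrite(f'pics/{n}.png',i)
p=proj(c,np.array([.61,-.294,.05]));print('pred cap top',p,'knob top',proj(c,np.array([.61,-.294,.074])))
V=t.max(2)
for k in blobs((V<60).astype('uint8')*255,500,90000):print(cv2.boundingRect(k),cv2.contourArea(k))
u,v=p.astype(int);crop=t[max(v-75,0):v+75,u-75:u+75]
a=cv2.resize(cv2.LUT(crop,np.clip(np.arange(256)*2.5,0,255).astype('uint8')),(400,400),interpolation=2)
ct=manip.camera_info('side')
b=cv2.resize(sd[165:240,150:335],None,fx=2.16,fy=2.16,interpolation=2)
b2=cv2.resize(tp[130:260,240:365],(400,416),interpolation=2)
o=np.zeros((600,800,3),'uint8');o[:400,:400]=a;o[:b.shape[0],400:400+b.shape[1]]=b;o[180:180+416,400:]=b2
cv2.imwrite('pics/mA.png',o);print('crop origin',u-75,max(v-75,0))
E
```

```text
23.55 [ 0.57602461 -0.29374411  0.18705924] [ 0.98665761 -0.55744714  0.54029486] 1.004920510047654
pred cap top [260.40222928 151.00952189] knob top [260.56433823 155.75526471]
(0, 240, 512, 144) 35921.0
(229, 109, 70, 73) 3868.0
crop origin 185 76
```

View pics/mA.png

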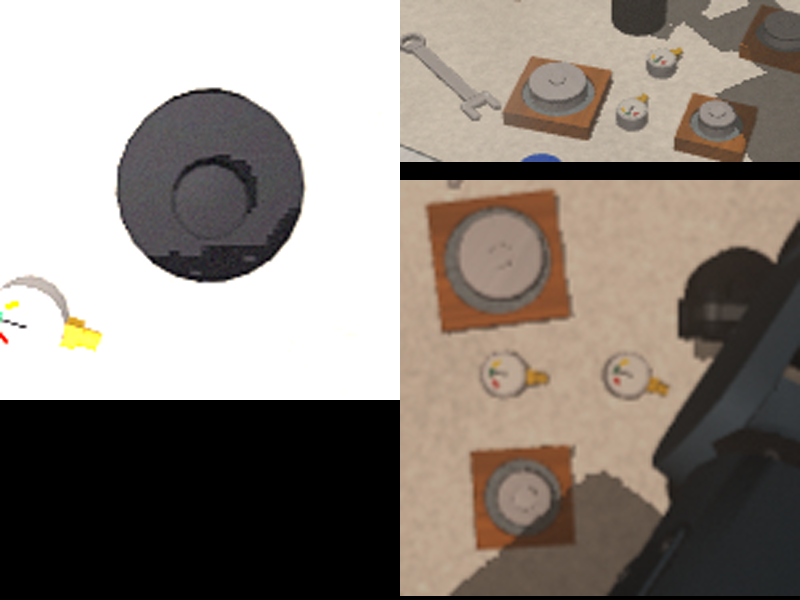

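{"api": "servo_tool", "payload": {
  "rows": [
    [[0,0,0,0.0175,0.0012,0,1],[0,0,0,0.018,0.0013,0,1],[0,0,0,0,0,0.03,1],[0,0,0,0,0,0.03,1],[0,0,0,0,0,0.025,1],[0,0,0,0,0,0.014,1],[0,0,0,0,0,0,1],[0,0,0,0,0,0,1]]
  ],
  "squeeze": 35
}}

```text
t: 24.37
tcp_pos: [0.6118, -0.2956, 0.0872]
tool_rot: [1.0, 0.0, -0.0, -0.0]
force: [0.1, 0.6, 0.5]
finger_gap: 0.999
gripper_force: 0.0
```

{"api": "servo_tool", "payload": {
  "rows": [
    [[0,0,0,0,0,0.008,1],[0,0,0,0,0,0.0035,0.4],[0,0,0,0,0,0,0],[0,0,0,0,0,0,-0.2],[0,0,0,0,0,0,-0.4],[0,0,0,0,0,0,-0.7],[0,0,0,0,0,0,-1],[0,0,0,0,0,0,-1]]
  ]
}}

```text
t: 25.03
tcp_pos: [0.6119, -0.2969, 0.0767]
tool_rot: [1.0, -0.0, 0.001, 0.0]
force: [-0.9, -0.9, 1.7]
finger_gap: 0.288
gripper_force: 34.4
```

{"api": "servo_tool", "payload": {
  "rows": [
    [[0,0,0,0,0,0,-1],[0,0,0,0,0,0,-1],[0,0,0,0,0,0,-1]]
  ]
}}

```text
t: 25.28
tcp_pos: [0.612, -0.2968, 0.0767]
tool_rot: [1.0, -0.0, 0.001, 0.0]
force: [-1.1, -0.5, 4.1]
finger_gap: 0.285
gripper_force: 34.7
```

```bash
python3 - <<'E'
from h import *
s=manip.sense();print(s['t'],s['tcp_pos'],s['force'],s['finger_gap']*85,s['gripper_force'])
E
```

```text
25.2833 [ 0.61197458 -0.29683831  0.07667366] [-1.09614462 -0.47188992  4.12572825] 24.218295800288804 34.681676030159
```

{"api": "servo_tool", "payload": {
  "rows": [
    [[0,0,0,0,0,-0.005,-1],[0,0,0,0,0,-0.015,-1],[0,0,0,0,0,-0.03,-1],[0,0,0,0,0,-0.035,-1],[0,0,0,0,0,-0.035,-1],[0,0,0,0,0,-0.035,-1],[0,0,0,0,0,-0.035,-1],[0,0,0,-0.0015,-0.031,0,-1]]
  ]
}}

```text
t: 25.95
tcp_pos: [0.614, -0.2726, 0.2744]
tool_rot: [1.0, -0.002, 0.007, 0.006]
force: [2.2, 0.7, 1.2]
finger_gap: 0.291
gripper_force: 34.6
```

{"api": "servo_tool", "payload": {
  "rows": [
    [[0,0,0,-0.0015,-0.031,0,-1],[0,0,0,-0.0015,-0.031,0,-1],[0,0,0,-0.0015,-0.031,0,-1],[0,0,0,-0.0015,-0.031,0,-1],[0,0,0,-0.0015,-0.031,0,-1],[0,0,0,-0.0015,-0.031,0,-1],[0,0,0,-0.0015,-0.031,0,-1],[0,0,0,-0.0015,-0.031,0,-1]]
  ]
}}

```text
t: 26.62
tcp_pos: [0.5972, -0.0157, 0.2655]
tool_rot: [1.0, -0.0, -0.001, -0.0]
force: [1.0, -0.1, -0.9]
finger_gap: 0.287
gripper_force: 34.6
```

{"api": "servo_tool", "payload": {
  "rows": [
    [[0,0,0,-0.0015,-0.031,0,-1],[0,0,0,-0.0015,-0.031,0,-1],[0,0,0,-0.0015,-0.031,0,-1],[0,0,0,-0.0015,-0.031,0,-1],[0,0,0,-0.0015,-0.031,0,-1],[0,0,0,-0.0015,-0.031,0,-1],[0,0,0,0,0,0,-1],[0,0,0,0,0,0,-1]]
  ]
}}

```text
t: 27.28
tcp_pos: [0.5882, 0.1703, 0.2654]
tool_rot: [1.0, 0.002, -0.001, 0.0]
force: [-0.0, -0.1, -1.0]
finger_gap: 0.288
gripper_force: 34.6
```

```bash
python3 - <<'E'
from h import *
s=manip.sense();print(s['t'],s['tcp_pos'],s['tool_rot'],s['force'],s['finger_gap']*85,s['gripper_force'])
ct=manip.camera_info('top');tp=manip.snapshot('top');cv2.imwrite('pics/tB.png',tp)
t=manip.snapshot('wrist');cv2.imwrite('pics/wB.png',t);sd=manip.snapshot('side');cv2.imwrite('pics/sB.png',sd);c=manip.camera_info('wrist')
print('collar pred wrist',proj(c,np.array([.588,.1675,.1])),'cap top centre pred',proj(c,np.array(s['tcp_pos'])-[0,0,.0277]))
E
```

```text
27.2833 [0.58819185 0.17029325 0.26536033] [ 9.99998285e-01  1.62667704e-03 -8.70332494e-04  1.65414090e-04] [-0.04388821 -0.06594706 -0.99626816] 24.44300540099348 34.642696380615234
collar pred wrist [259.22896318 177.5942114 ] cap top centre pred [255.36908353 236.82657315]
```

{"api": "servo_tool", "payload": {
  "rows": [
    [[0,0,0,0.0005,0.001,0.02,-1],[0,0,0,0,0,0.02,-1],[0,0,0,0,0,0.01,-1],[0,0,0,0,0,0,-1],[0,0,0,0,0,0,-1]]
  ]
}}

```text
t: 27.85
tcp_pos: [0.5897, 0.1666, 0.2156]
tool_rot: [1.0, -0.001, -0.001, 0.0]
force: [0.4, 0.3, -0.1]
finger_gap: 0.287
gripper_force: 34.6
```

{"api": "servo_tool", "payload": {
  "rows": [
    [[0,0,0,0,0,0.003,-1],[0,0,0,0,0,0.003,-1],[0,0,0,0,0,0.002,-1],[0,0,0,0,0,0,-1]]
  ]
}}

```text
t: 28.18
tcp_pos: [0.5897, 0.1676, 0.2081]
tool_rot: [1.0, -0.0, 0.0, 0.0]
force: [0.3, 0.1, -2.0]
finger_gap: 0.285
gripper_force: 34.6
```

{"api": "servo_tool", "payload": {
  "rows": [
    [[0,0,0,0,0,0.004,-1],[0,0,0,0,0,0.004,-1],[0,0,0,0,0,0.004,-1],[0,0,0,0,0,0,-1]]
  ]
}}

```text
t: 28.52
tcp_pos: [0.589, 0.1675, 0.1949]
tool_rot: [1.0, -0.0, -0.001, 0.0]
force: [-1.1, -0.2, -1.9]
finger_gap: 0.283
gripper_force: 34.6
```

{"api": "servo_tool", "payload": {
  "rows": [
    [[0,0,0,0,0,0.005,-1],[0,0,0,0,0,0.005,-1],[0,0,0,0,0,0.004,-1],[0,0,0,0,0,0,-1],[0,0,0,0,0,0,-1]]
  ]
}}

```text
t: 28.93
tcp_pos: [0.5895, 0.1675, 0.1815]
tool_rot: [1.0, -0.0, -0.0, 0.0]
force: [0.5, -1.3, -0.3]
finger_gap: 0.283
gripper_force: 34.6
```

{"api": "servo_tool", "payload": {
  "rows": [
    [[0,0,0,0,0,0.001,-1],[0,0,0,0,0,0.001,-1],[0,0,0,0,0,0.001,-1],[0,0,0,0,0,0,-1]]
  ]
}}

```text
t: 29.27
tcp_pos: [0.5897, 0.1676, 0.179]
tool_rot: [1.0, -0.0, -0.0, 0.0]
force: [-1.0, 0.1, -0.6]
finger_gap: 0.287
gripper_force: 34.6
```

{"api": "servo_tool", "payload": {
  "rows": [
    [[0,0,0,0,0,0.001,-1],[0,0,0,0,0,0.0005,-1],[0,0,0,0,0,0,-1]]
  ]
}}

```text
t: 29.52
tcp_pos: [0.5897, 0.1675, 0.1774]
tool_rot: [1.0, -0.0, -0.0, 0.0]
force: [0.1, 0.7, -1.6]
finger_gap: 0.288
gripper_force: 34.6
```

{"api": "servo_tool", "payload": {
  "rows": [
    [[0,0,0,0,0,0.0005,-1],[0,0,0,0,0,0.0005,-1],[0,0,0,0,0,0,-1]]
  ]
}}

```text
t: 29.77
tcp_pos: [0.5899, 0.1675, 0.1767]
tool_rot: [1.0, -0.0, 0.0, 0.0]
force: [-0.1, -0.3, 0.7]
finger_gap: 0.292
gripper_force: 34.7
```

{"api": "servo_tool", "payload": {
  "rows": [
    [[0,0,0,0,0,0.0005,-1],[0,0,0,0,0,0.0003,-1],[0,0,0,0,0,0,-1]]
  ]
}}

```text
t: 30.02
tcp_pos: [0.59, 0.1674, 0.1767]
tool_rot: [1.0, -0.0, 0.001, 0.0]
force: [-0.3, -1.3, 4.8]
finger_gap: 0.284
gripper_force: 35.2
```

{"api": "servo_tool", "payload": {
  "rows": [
    [[0,0,0,0,0,0,-0.2],[0,0,0,0,0,0,0],[0,0,0,0,0,0,0.3],[0,0,0,0,0,0,0.3],[0,0,0,0,0,-0.01,0.5],[0,0,0,0,0,-0.02,0.5],[0,0,0,0,0,-0.03,0.5],[0,0,0,0,0,-0.03,0.5]]
  ]
}}

```text
t: 30.68
tcp_pos: [0.5891, 0.1675, 0.2664]
tool_rot: [1.0, -0.0, -0.001, 0.0]
force: [0.5, 0.6, -0.0]
finger_gap: 0.749
gripper_force: 0.0
```

{"api": "servo_tool", "payload": {
  "rows": [
    [[0,0,0,-0.01,0.03,-0.015,0.5],[0,0,0,-0.01,0.03,-0.015,0.5],[0,0,0,-0.01,0.03,0,0.5],[0,0,0,-0.01,0.03,0,0.5],[0,0,0,-0.01,0.03,0,0.5],[0,0,0,-0.01,0.03,0,0.5],[0,0,0,0,0,0,0.5],[0,0,0,0,0,0,0.5]]
  ]
}}

```text
t: 31.35
tcp_pos: [0.5295, -0.0138, 0.2965]
tool_rot: [1.0, -0.002, 0.0, -0.0]
force: [-0.6, -0.2, 0.3]
finger_gap: 0.75
gripper_force: 0.0
```

```bash
python3 - <<'E'
from h import *
s=manip.sense();print(s['t'],s['tcp_pos'],s['force'],s['finger_gap'])
for n in('side','top'):
    c=manip.camera_info(n);im=manip.snapshot(n);cv2.imwrite(f'pics/{n}F.png',im)
    print(n,'pred cap top centre',proj(c,np.array([.588,.1675,.15])),'knob',proj(c,np.array([.588,.1675,.174])),'if +10mm',proj(c,np.array([.588,.1675,.184])))
    for k in blobs((im.max(2)<60).astype('uint8')*255,200,4000):
        x,y,w,h=cv2.boundingRect(k)
        if x<230: print((x,y,w,h),cv2.contourArea(k))
ct=manip.camera_info('top');im=cv2.imread('pics/topF.png');a=cv2.imread('pics/top0.png')
for nm,u,v in(('a',273,190),('b',311,191)):
    print('gauge',nm,cv2.phaseCorrelate(a[v-14:v+14,u-14:u+20].mean(2),im[v-14:v+14,u-14:u+20].mean(2)))
E
```

```text
31.35 [ 0.52948878 -0.01375805  0.29647803] [-0.55687608 -0.20921494  0.26767058] 0.7498604189994674
side pred cap top centre [176.9281835  256.55850306] knob [175.56606717 247.56754305] if +10mm [174.98304728 243.71918709]
(47, 310, 21, 19) 269.0
(147, 281, 84, 103) 1346.0
(157, 244, 40, 43) 979.5
(223, 60, 46, 101) 2856.5
(202, 0, 116, 63) 3461.5
top pred cap top centre [144.22929454 165.95274591] knob [141.62843928 164.84337694] if +10mm [140.50584496 164.36454549]
(0, 322, 64, 62) 3281.5
(0, 113, 25, 84) 356.5
gauge a ((1.5277261119173602, -0.7244032238894285), 0.24000237216796327)
gauge b ((0.4390347810519053, -0.024340712527626707), 0.5616332923080649)
```

```bash
python3 -c "
from station import manip
print(manip.sign_off())"
```

```text
the job is handed in; nothing more can be done
None
```

I set all three weights down in their matching recesses, put the dust cap down on the collar, kept the arm clear of both loose gauges, and handed the job in after about 31 s of robot time; the judge returned no verdict.

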